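# Sniff along the gas chamber's seal and log the check

## Task

Check the clear gas chamber's lid for leaks: with the fingertips pointing down, trace slowly along the whole blue seal, no more than about two centimetres above it, starting at the end beside the red tag, going round the front and finishing at the end beside the green tag. Then press the yellow button on the leak detector to log the check, and draw back. Do not lift, shift or press hard on the lid, and leave the canister, bottle and carton where they stand.

Things in the scene. Friction and masses are not known exactly. Their poses are not given: they have to be found in the camera images.
- chamber: clear acrylic box, 200 (x) x 260 (y) mm and 110 mm high with its white top flange, fixed to the table; origin at the centre of its underside, z up; its front faces -x of its own frame. The lid lies on the flange.
- lid: loose clear lid, 140 (x) x 220 (y) x 10 mm, 0.45 kg, lying on the chamber's flange; origin at the centre of its underside (110 mm above the table), z up, front = -x. A blue seal strip 12 mm wide runs straight along its left (+y), front and right (-y) edges, top face 12 mm above the lid's origin; the rear edge is a plain aluminium bar.
- seal_left_end (a point): point on top of the seal's centre line at its rear end on the lid's left (+y) side; lid frame x 48, y 104, z 12 mm. The place along the seal is judged by the tool point (TCP) midway between the finger pads; tool down, it is straight above the midpoint of the fingertips, about 19 mm higher than the tips of shut fingers.
- seal_left_corner (a point): the same line's left front corner; lid frame x -64, y 104, z 12 mm.
- seal_right_corner (a point): the same line's right front corner; lid frame x -64, y -104, z 12 mm.
- seal_right_end (a point): the same line's rear end on the right (-y) side; lid frame x 48, y -104, z 12 mm.
- knob_top (a point): top of the black knob, 34 mm wide, in the middle of the lid, 42 mm above the lid's origin; not to be used. Two brass ports 18 mm wide stand 34 mm above the lid's origin at lid frame x 20, y +50 and -50 mm.
- red_tag: red plastic block 24 x 34 x 12 mm, fixed on the flange just behind one rear corner of the lid (lid frame x about 94 mm, y about +104 or -104 mm); origin at the centre of its underside. It marks the end of the seal where the trace starts; red and green may be on either side.
- green_tag: the same block in green, behind the other rear corner of the lid; it marks the end of the seal where the trace finishes.
- detector: leak detector, white box 110 (x) x 100 (y) x 50 mm with a dark display, fixed to the table to the left or right of the chamber; origin at the centre of its underside. The yellow button stands on its top.
- log_button (a joint): travel of the yellow push button: 0 when up, 0.006 m fully pressed down; a spring returns it, about 4 N when fully down. Pressed straight down.
- log_button_top (a point): centre of the top face of the yellow button, a disc 30 mm across; z up.
- canister: dark round filter canister, 74 mm wide, 130 mm high, standing loose across the chamber from the detector; origin at the centre of its underside. Leave alone.
- amber_bottle: amber glass bottle, 52 mm wide, 120 mm high, loose, to the far left of the chamber; origin at the centre of its underside. Leave alone.
- carton: grey carton with five red stripes, 50 x 90 x 75 mm high, loose, to the far right of the chamber; origin at the centre of its underside. Leave alone.
Things that resemble listed ones, but are neither listed nor needed, are in the scene too. Leave any orange or purple look-alike of the detector alone.

How it is judged (in metres and radians):
On the way, in this order (a step that is already met when the one before it is completed fails the run):
1. the fingertips are over the blue seal (within 15 mm of its centre line) and at most 31 mm above it, at the end of the seal beside the red tag (((y of red_tag in the frame of lid above 0 m and x of the grasp point in the frame of lid between 0.033 and 0.063 m and y of the grasp point in the frame of lid between 0.089 and 0.119 m and z of the grasp point in the frame of lid below 0.062 m) or (y of red_tag in the frame of lid below 0 m and x of the grasp point in the frame of lid between 0.033 and 0.063 m and y of the grasp point in the frame of lid between -0.119 and -0.089 m and z of the grasp point in the frame of lid below 0.062 m))), for 0.15 s.
2. the fingertips are over the blue seal (within 15 mm of its centre line) and at most 31 mm above it, at half-way along the first side (((y of red_tag in the frame of lid above 0 m and x of the grasp point in the frame of lid between -0.023 and 0.007 m and y of the grasp point in the frame of lid between 0.089 and 0.119 m and z of the grasp point in the frame of lid below 0.062 m) or (y of red_tag in the frame of lid below 0 m and x of the grasp point in the frame of lid between -0.023 and 0.007 m and y of the grasp point in the frame of lid between -0.119 and -0.089 m and z of the grasp point in the frame of lid below 0.062 m))), for 0.15 s.
3. the fingertips are over the blue seal (within 15 mm of its centre line) and at most 31 mm above it, at the first front corner (((y of red_tag in the frame of lid above 0 m and x of the grasp point in the frame of lid between -0.079 and -0.049 m and y of the grasp point in the frame of lid between 0.089 and 0.119 m and z of the grasp point in the frame of lid below 0.062 m) or (y of red_tag in the frame of lid below 0 m and x of the grasp point in the frame of lid between -0.079 and -0.049 m and y of the grasp point in the frame of lid between -0.119 and -0.089 m and z of the grasp point in the frame of lid below 0.062 m))), for 0.15 s.
4. the fingertips are over the blue seal (within 15 mm of its centre line) and at most 31 mm above it, at a quarter along the front (((y of red_tag in the frame of lid above 0 m and x of the grasp point in the frame of lid between -0.079 and -0.049 m and y of the grasp point in the frame of lid between 0.037 and 0.067 m and z of the grasp point in the frame of lid below 0.062 m) or (y of red_tag in the frame of lid below 0 m and x of the grasp point in the frame of lid between -0.079 and -0.049 m and y of the grasp point in the frame of lid between -0.067 and -0.037 m and z of the grasp point in the frame of lid below 0.062 m))), for 0.15 s.
5. the fingertips are over the blue seal (within 15 mm of its centre line) and at most 31 mm above it, at the middle of the front (((y of red_tag in the frame of lid above 0 m and x of the grasp point in the frame of lid between -0.079 and -0.049 m and y of the grasp point in the frame of lid between -0.015 and 0.015 m and z of the grasp point in the frame of lid below 0.062 m) or (y of red_tag in the frame of lid below 0 m and x of the grasp point in the frame of lid between -0.079 and -0.049 m and y of the grasp point in the frame of lid between -0.015 and 0.015 m and z of the grasp point in the frame of lid below 0.062 m))), for 0.15 s.
6. the fingertips are over the blue seal (within 15 mm of its centre line) and at most 31 mm above it, at three quarters along the front (((y of red_tag in the frame of lid above 0 m and x of the grasp point in the frame of lid between -0.079 and -0.049 m and y of the grasp point in the frame of lid between -0.067 and -0.037 m and z of the grasp point in the frame of lid below 0.062 m) or (y of red_tag in the frame of lid below 0 m and x of the grasp point in the frame of lid between -0.079 and -0.049 m and y of the grasp point in the frame of lid between 0.037 and 0.067 m and z of the grasp point in the frame of lid below 0.062 m))), for 0.15 s.
7. the fingertips are over the blue seal (within 15 mm of its centre line) and at most 31 mm above it, at the second front corner (((y of red_tag in the frame of lid above 0 m and x of the grasp point in the frame of lid between -0.079 and -0.049 m and y of the grasp point in the frame of lid between -0.119 and -0.089 m and z of the grasp point in the frame of lid below 0.062 m) or (y of red_tag in the frame of lid below 0 m and x of the grasp point in the frame of lid between -0.079 and -0.049 m and y of the grasp point in the frame of lid between 0.089 and 0.119 m and z of the grasp point in the frame of lid below 0.062 m))), for 0.15 s.
8. the fingertips are over the blue seal (within 15 mm of its centre line) and at most 31 mm above it, at half-way along the last side (((y of red_tag in the frame of lid above 0 m and x of the grasp point in the frame of lid between -0.023 and 0.007 m and y of the grasp point in the frame of lid between -0.119 and -0.089 m and z of the grasp point in the frame of lid below 0.062 m) or (y of red_tag in the frame of lid below 0 m and x of the grasp point in the frame of lid between -0.023 and 0.007 m and y of the grasp point in the frame of lid between 0.089 and 0.119 m and z of the grasp point in the frame of lid below 0.062 m))), for 0.15 s.
9. the fingertips are over the blue seal (within 15 mm of its centre line) and at most 31 mm above it, at the end of the seal beside the green tag (((y of red_tag in the frame of lid above 0 m and x of the grasp point in the frame of lid between 0.033 and 0.063 m and y of the grasp point in the frame of lid between -0.119 and -0.089 m and z of the grasp point in the frame of lid below 0.062 m) or (y of red_tag in the frame of lid below 0 m and x of the grasp point in the frame of lid between 0.033 and 0.063 m and y of the grasp point in the frame of lid between 0.089 and 0.119 m and z of the grasp point in the frame of lid below 0.062 m))), for 0.15 s.
10. the yellow button is pressed in at least 4 of its 6 mm (value of joint log_button above 0.004 m), for 0.05 s.
At the end, for the whole second after the job is handed in: The seal has been traced end to end in the asked order and then the button pressed; the button is up again (under 2 mm), the lid lies still within 8 mm of its start, and canister, bottle and carton stand upright within 15 mm of theirs (value of joint log_button below 0.002 m and distance of lid from where it was at the start of the episode below 0.008 m and linear speed of lid below 0.02 m/s and distance of each of canister, amber_bottle, carton from where it was at the start of the episode below 0.015 m and angle between each of canister, amber_bottle, carton's own z axis and vertical below 0.2 rad); the robot touches nothing.
It fails at once if the lid is lifted or shifted by more than 8 mm (distance of lid from where it was at the start of the episode above 0.008 m or angle between the x axis of lid and the x axis of chamber, either way round above 0.08 rad).
It fails at once if the lid, chamber or a tag is pressed with more than 15 N (contact force between any of the arm, the fingers and lid above 15 N or contact force between any of the arm, the fingers and chamber above 15 N or contact force between any of the arm, the fingers and red_tag above 15 N or contact force between any of the arm, the fingers and green_tag above 15 N).
It fails at once if the canister, bottle or carton is moved by more than 15 mm or tipped (distance of any of canister, amber_bottle, carton from where it was at the start of the episode above 0.015 m or angle between any of canister, amber_bottle, carton's own z axis and vertical above 0.2 rad).
It also fails if it takes over 61 s, if anything falls off the work surface, if the arm or the gripper's body presses on something with over 40 N, if the wrist force passes 120 N, or if a joint passes its speed limit or range.

## Robot

A 6-joint arm with a two-finger parallel gripper is mounted at the origin on the work surface. World frame = base frame: x ahead of the robot, y to its left, z up, the work surface at z = 0. Lengths are in mm, angles in rad, forces in N, time in s.
With the tool pointing down it reaches from about 350 to 975 mm from the base axis. Payload 7.1 kg.
Tool frame: the origin (TCP) lies between the finger pads, 19 mm behind the fingertips; this is the grasp point; z points along the fingers, y is the line along which they close (so a half turn about z gives the same grasp; the last joint's range is limited). The gripper opens to 88 mm and grips with 3 to 60 N. Pads are 20 mm wide; open, the fingers measure 115 mm over their backs; the gripper's body (75 mm by 178 mm) begins 61 mm behind the grasp point.
Start: joints at [1.304, 0.423, 1.63, -0, 1.089, -0.019], TCP at [153.263, 605.9, 241.375] pointing down, gripper open.
Joint ranges: [-3, 3], [-0.9, 2.11], [0.09, 2.58], [-1.31, 4.45], [0.11, 2.69], [-2.54, 2.54]. Speed limits (rad/s): [2.39, 2.39, 3.01, 3.14, 3.14, 3.14].

## Interface

Orientations are given as a rotation vector (axis times angle).
In Python, from workcell import ctrl gives the robot as it stands. The module is installed in compiled form; this text tells all that it offers.
- The arm moves only by the tool servo_tool, never from a script. Its argument "rows" is a list of rows, each a list of 7 numbers: the turn, a rotation vector about the tool's x, y, z as a fraction of full scale, then the shift along the tool's x, y, z as a fraction of full scale, then the finger opening in mm, from 0 to 87.8. A call has 1 to 10 rows; each row is the pose to reach, as a shift and turn from the pose commanded when the call began, along the tool's axes at that moment; what a row does not reach only later rows make up. Full scale, the value 1, is 20 cm for a shift and 1.5 rad for a turn. A row lasts 1/8 s, in which the tool goes at most 62.5 mm and 10.7 degrees, less where a joint would pass 70% of its speed; a pose out of reach is approached as far as the arm can. A call with a number of a shift or a turn outside -1 to 1 is refused whole. A call with a gripper value outside its range is refused whole. The fingers move at their own pace and stop on an object; the grip force is fixed at half the most. Time passes only in rows, so rows that repeat a pose let the fingers close. It gives the time, the measured TCP pose, the force, the opening and the grip force at its end, in the units of the state.
- ctrl.get_obs(): the state, without advancing time (a new reading comes with each control period).
- ctrl.get_image(name): name is "scene" or "top" or "wrist"; returns (picture, depth): 480x640x3 uint8, red, green, blue; 480x640 float32, mm along the optical axis (not along the pixel's ray), 0 where there is no reading.
- ctrl.camera_info(name): a dict with "intrinsics" (3x3 intrinsics, pixels), "k1" (the pictures are not rectified: a ray, as slopes to the right and down, at radius r is drawn at 1 + k1 r^2 times it, then the intrinsics apply), "R" (3x3) and "t" (3): a world point X has camera coordinates R X + t. Camera axes: x right, y down, z forward; pixel columns grow to the right and rows downward; lengths in mm; the calibration is good to about 2 mm. A picture is of the moment at which its call begins: read the wrist's pose just before it. camera_info takes no time and is no camera call; for the wrist camera it gives the pose at the moment of the call.
- ctrl.close_job(): hands the job in; it is judged then, once.
The state is a dict: "t": time; "qpos": joint angles; "qvel": joint speeds; "joint_torque": joint torques, N m; "ee_pos": TCP position; "orientation": TCP orientation; "ft_force": force on the tool from outside, world axes, zero at the start; "moment": the same for the moment, N m; "width": finger opening in mm; "grasp_force": force on a finger pad.
Only numpy, scipy, OpenCV 4.12 (cv2) and the standard library are available. Lean on these libraries where they do the work, as an engineer would, in place of code of your own. Each camera call takes 0.05 s, during which the arm holds its last target. There are 200 camera calls.

## Working session

There is one attempt and no reset: what is moved stays moved. The work goes in short steps, Python scripts to look and compute and a tool call to move; the robot and the scene stay as the last step left them, time stands still between calls to the robot, and variables do not carry over. Pictures are saved under pics/ and viewed, at most 10 in all, crops included, and the job is handed in when it is done.

Besides the shell and the picture viewer there is one more tool, called in YAML: its name, and indented under it one key for each argument. servo_tool: Moves the arm, as the interface text tells. Its arguments: {"type":"object","properties":{"rows":{"type":"array","items":{"type":"array","items":{"type":"number"}}}},"required":["rows"]}

```bash
mkdir -p pics; cat > h.py <<'E'
import numpy as np, cv2
from workcell import ctrl
def grab(n):
    im,d=ctrl.get_image(n); return im,d,ctrl.camera_info(n)
def ray(ci,u,v):
    K=np.array(ci["intrinsics"]);k=ci["k1"];R=np.array(ci["R"]);t=np.array(ci["t"])
    D=np.array([k,0,0,0.])
    p=cv2.undistortPoints(np.array([[[u,v]]],float),K,D)[0,0]
    return -R.T@t, R.T@np.array([p[0],p[1],1])
def onz(ci,u,v,z):
    o,r=ray(ci,u,v); return o+r*(z-o[2])/r[2]
E
python3 - <<'E'
from h import *
for n in("scene","top"):
    im,d,ci=grab(n); cv2.imwrite(f"pics/{n}0.png",im[:,:,::-1]); np.savez(f"{n}0.npz",im=im,d=d)
    print(n,ci)
print(ctrl.get_obs())
E
```

```text
scene {'intrinsics': array([[622.83671659,   0.        , 321.72605581],
       [  0.        , 622.83671659, 230.94936077],
       [  0.        ,   0.        ,   1.        ]]), 'k1': 0.004252855847853877, 'R': array([[-0.75716325,  0.65299404,  0.01739545],
       [ 0.51060397,  0.60824759, -0.60771577],
       [-0.40741552, -0.45125786, -0.79396407]]), 't': array([ 450.50662397, -139.12884095, 1703.24364139])}
top {'intrinsics': array([[621.42832527,   0.        , 319.10342945],
       [  0.        , 621.42832527, 234.77093415],
       [  0.        ,   0.        ,   1.        ]]), 'k1': -0.10996353631494171, 'R': array([[ 2.09537088e-03, -9.99997125e-01,  1.16589082e-03],
       [-9.86432551e-01, -2.25833129e-03, -1.64151525e-01],
       [ 1.64153686e-01, -8.06114325e-04, -9.86434447e-01]]), 't': array([ -80.00120859,  523.92618854, 1493.97786915])}
{'t': 0.1, 'qpos': array([ 1.30400700e+00,  4.23758743e-01,  1.63060313e+00,  1.76277856e-05,
        1.08858038e+00, -1.89967720e-02]), 'qvel': array([ 0.0019544 , -0.00139461, -0.00208381, -0.00066991, -0.00346965,
       -0.00144389]), 'joint_torque': array([ 2.83747613e-04, -5.45611238e+01, -2.74326378e+01,  6.45681261e-02,
        1.87767955e-02, -6.42118107e-05]), 'ee_pos': array([153.13554445, 605.46617396, 240.68705382]), 'orientation': array([-3.88223608e-01, -3.11730297e+00,  2.09471359e-03]), 'ft_force': array([-0.11347706, -0.150821  ,  0.62141143]), 'moment': array([0.0020487 , 0.00613718, 0.04243898]), 'grasp_force': 0.0, 'width': 87.67727703715008}
```

View pics/top0.png

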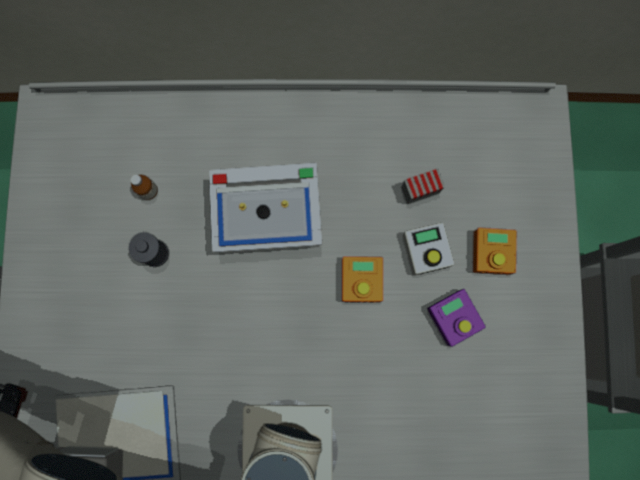

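View pics/scene0.png

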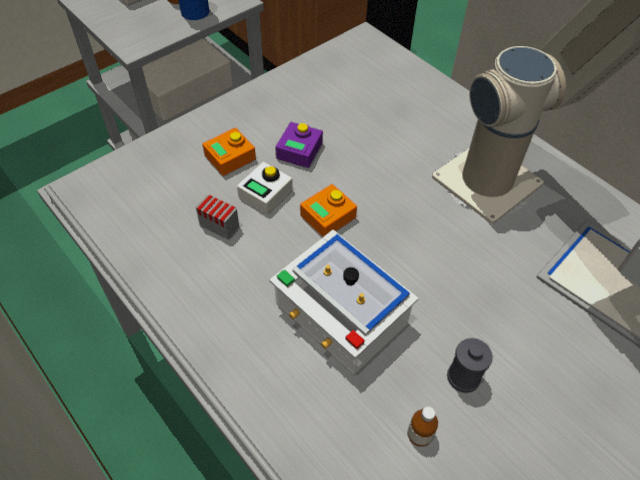

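The top view shows the chamber at about (265,210) with red tag (220,178) on the +y side and green tag (306,172). The seal's front is towards the robot, and the white detector's button is at (433,257). The scene view shows the same button at (271,173), the canister at (469,365) and the bottle at (424,426).

```bash
python3 - <<'E'
from h import *
from scipy.optimize import least_squares
boxes={"top":((205,160,325,255),(422,245,446,270)),"scene":((270,230,420,365),(258,162,282,183))}
B={}
for n in("top","scene"):
    im=np.load(f"{n}0.npz")["im"];ci=ctrl.camera_info(n)
    hsv=cv2.cvtColor(im,cv2.COLOR_RGB2HSV)
    def pts(lo,hi,b):
        m=cv2.inRange(hsv,lo,hi);k=np.zeros_like(m);k[b[1]:b[3],b[0]:b[2]]=255;m&=k
        v,u=np.nonzero(m);return np.c_[u,v]
    b,yb=boxes[n]
    P=np.array([onz(ci,u,v,122)[:2] for u,v in pts((105,130,60),(130,255,255),b)])
    # fit: distance to U-shaped centre line (band half-width 6) 
    segs=[((54,104),(-70,104)),((-70,104),(-70,-104)),((-70,-104),(54,-104))]
    segs=[((48,104),(-64,104)),((-64,104),(-64,-104)),((-64,-104),(48,-104))]
    def res(q):
        c,s=np.cos(q[2]),np.sin(q[2]);L=(P-q[:2])@np.array([[c,-s],[s,c]])
        D=[]
        for a,e in segs:
            a=np.array(a,float);e=np.array(e,float);w=e-a
            t=np.clip((L-a)@w/(w@w),0,1);D.append(np.linalg.norm(L-a-t[:,None]*w,axis=1))
        return np.min(D,0)
    c0=P.mean(0)+[30,0]
    r=least_squares(res,[*c0,0.],loss="soft_l1",f_scale=4)
    print(n,len(P),"lid",r.x,"med",np.median(r.fun))
    c,s=np.cos(r.x[2]),np.sin(r.x[2]);L=(P-r.x[:2])@np.array([[c,-s],[s,c]])
    print(" lid-frame extents",np.percentile(L,[1,99],axis=0).round(1))
    for nm,lo,hi in(("red",(0,170,80),(6,255,255)),("green",(50,120,60),(75,255,255))):
        q=pts(lo,hi,b).mean(0);print(nm,q,onz(ci,*q,122).round(1))
    Q=pts((22,140,80),(34,255,255),yb);(cx,cy),rad=cv2.minEnclosingCircle(Q.astype(np.float32));print("btn",len(Q),Q.mean(0),cx,cy,rad)
    B[n]=ray(ci,*Q.mean(0));d=np.load(f"{n}0.npz")["d"];dd=np.median(d[Q[:,1],Q[:,0]]);print(" depthpt",B[n][0]+B[n][1]*dd)
(o1,r1),(o2,r2)=B["top"],B["scene"]
s=np.linalg.lstsq(np.c_[r1,-r2],o2-o1,rcond=None)[0];print(o1+s[0]*r1,o2+s[1]*r2)
im=np.load("top0.npz")["im"];d=np.load("top0.npz")["d"]
cv2.imwrite("pics/c.png",cv2.resize(im[150:290,200:480],None,fx=2.8,fy=2.8,interpolation=cv2.INTER_CUBIC)[:,:,::-1])
E
```

```text
top 758 lid [5.61707785e+02 5.22424041e+01 6.60645251e-02] med 2.48060222497595
 lid-frame extents [[ -68.9 -107.8]
 [  53.8  108.4]]
red [219.05825243 178.53398058] [646.7 160.6 122. ]
green [305.5754717  172.83018868] [660.9 -46.2 122. ]
btn 126 [433.42857143 256.25396825] 433.3846130371094 256.26922607421875 6.299466609954834
 depthpt [ 467.28272801 -356.08604269   71.32711706]
scene 899 lid [5.63868091e+02 5.51295218e+01 6.53317165e-02] med 2.9698182031425375
 lid-frame extents [[ -69.5 -109.3]
 [  53.7  110.1]]
red [354.44886364 338.875     ] [651.7 164.4 122. ]
green [285.38926174 277.4966443 ] [665.9 -42.  122. ]
btn 89 [269.95505618 170.85393258] 270.0 170.5 5.590270042419434
 depthpt [ 471.46707739 -350.30655547   72.45058206]
[ 468.12642389 -357.28757231   64.90474824] [ 467.27713965 -356.31048911   64.61038146]
```

View pics/c.png

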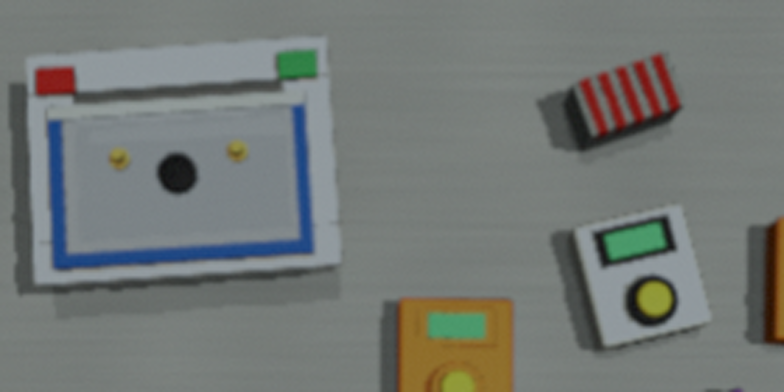

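The crop shows a complete blue U at (50–310, 105–265), with red on the left (+y) and green on the right. The white detector's yellow button is at (655,299). The lid comes out at (562.5, 53.5) mm with yaw 0.066. I'll close the fingers and turn the tool to line up with the lid, so that tool y is lid x and tool x is lid y.

servo_tool:
  rows:
    - [0,0,0.105,-0.12,-0.07,0,0]
    - [0,0,0.21,-0.24,-0.14,0,0]
    - [0,0,0.315,-0.36,-0.21,0,0]
    - [0,0,0.42,-0.48,-0.28,0,0]
    - [0,0,0.525,-0.6,-0.35,0,0]
    - [0,0,0.63,-0.72,-0.42,0,0]
    - [0,0,0.735,-0.84,-0.49,0,0]
    - [0,0,0.838,-0.91,-0.543,0,0]
    - [0,0,0.838,-0.91,-0.543,0,0]
    - [0,0,0.838,-0.91,-0.543,0,0]

```text
t: 1.35
ee_pos: [302.8, 456.3, 241.3]
orientation: [-2.143, -2.296, 0.0]
ft_force: [0.4, 0.6, -0.3]
width: 0.6
grasp_force: 0.0
```

```bash
cat > g.py <<'E'
from h import *
from scipy.spatial.transform import Rotation as Ro
import sys
o=ctrl.get_obs();R=Ro.from_rotvec(o["orientation"]).as_matrix()
p=o["ee_pos"];y=0.0657;c,s=np.cos(y),np.sin(y);d=p-[562.5,53.5,110]
print("t",o["t"],"pos",p.round(1),"lid",(c*d[0]+s*d[1]).round(1),(-s*d[0]+c*d[1]).round(1),d[2].round(1),"F",o["ft_force"].round(1),"w",o["width"],"q",o["qpos"].round(2))
print(R.round(3))
for a in sys.argv[1:]:
    t=np.array(eval(a));print(a,(R.T@(t-p)/200).round(3))
E
python3 g.py "603.6,160.4,200" "603.6,160.4,155"
```

```text
t 1.35 pos [302.8 456.3 241.3] lid -232.7 419.0 131.3 F [ 0.4  0.6 -0.3] w 0.649015148807616 q [0.96 0.31 1.8  0.   1.03 0.89]
[[-0.069  0.998 -0.   ]
 [ 0.998  0.069  0.   ]
 [ 0.    -0.    -1.   ]]
603.6,160.4,200 [-1.58   1.399  0.206]
603.6,160.4,155 [-1.58   1.399  0.431]
```

servo_tool:
  rows:
    - [0,0,0,-0.2,0.175,0,0]
    - [0,0,0,-0.4,0.35,0,0]
    - [0,0,0,-0.6,0.525,0,0]
    - [0,0,0,-0.8,0.7,0,0]
    - [0,0,0,-1,0.875,0,0]
    - [0,0,0,-1,0.9,0,0]

```text
t: 2.1
ee_pos: [497.6, 267.0, 241.3]
orientation: [2.148, 2.292, 0.001]
ft_force: [0.0, 0.6, 0.2]
width: 0.1
grasp_force: 0.0
```

servo_tool:
  rows:
    - [0,0,0,-0.15,0.13,0.03,0]
    - [0,0,0,-0.3,0.25,0.06,0]
    - [0,0,0,-0.45,0.38,0.1,0]
    - [0,0,0,-0.58,0.5,0.15,0]
    - [0,0,0,-0.58,0.5,0.2,0]
    - [0,0,0,-0.58,0.5,0.2,0]
    - [0,0,0,-0.58,0.5,0.2,0]

```text
t: 2.98
ee_pos: [602.5, 160.6, 201.5]
orientation: [-2.144, -2.296, 0.0]
ft_force: [-0.0, 0.0, 0.0]
width: -0.1
grasp_force: 0.0
```

```bash
python3 g.py "603.6,160.4,155" 
python3 - <<'E'
from h import *
im,d,ci=grab("wrist");cv2.imwrite("pics/w1.png",im[:,:,::-1])
im,d,ci=grab("top");cv2.imwrite("pics/t1.png",im[100:300,150:500,::-1])
E
```

```text
t 2.975 pos [602.5 160.6 201.5] lid 46.9 104.2 91.5 F [-0.  0.  0.] w -0.054873394364486475 q [0.24 0.47 1.66 0.   1.01 0.17]
[[-0.068  0.998 -0.   ]
 [ 0.998  0.068  0.   ]
 [ 0.    -0.    -1.   ]]
603.6,160.4,155 [-0.001  0.006  0.233]
```

View pics/w1.png

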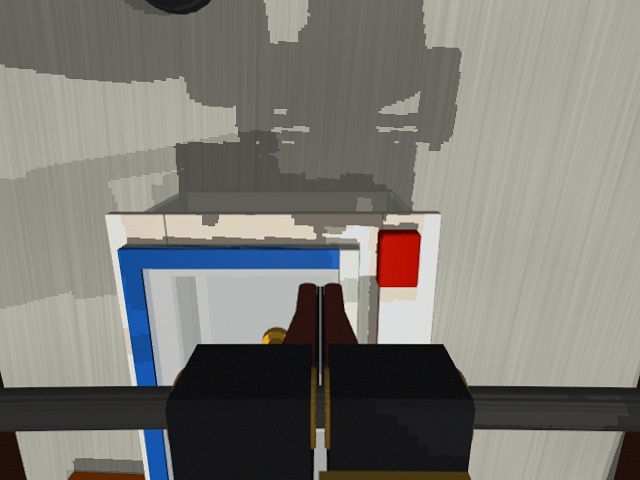

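The wrist view shows the left seal strip from its corner at (120,258) to its end at (340,258), with the red tag at (398,258). The shut fingertips are at (320,290). I'll cast rays through these onto z=122 to cross-check the lid pose.

```bash
python3 - <<'E'
from h import *
ci=ctrl.camera_info("wrist");im=cv2.imread("pics/w1.png");hsv=cv2.cvtColor(im,cv2.COLOR_BGR2HSV)
m=cv2.inRange(hsv,(100,130,60),(130,255,255))
y=0.0657;c,s=np.cos(y),np.sin(y)
def lid(u,v,z=122):
    d=onz(ci,u,v,z)-[562.5,53.5,110];return np.array([c*d[0]+s*d[1],-s*d[0]+c*d[1]]).round(1)
for u in(170,220,270,320):
    v=np.nonzero(m[230:290,u])[0]+230;print(u,v.min(),v.max(),lid(u,v.min()),lid(u,v.max()+1))
for v in(300,340,380):
    u=np.nonzero(m[v,:200])[0];print(v,lid(u.min(),v),lid(u.max()+1,v))
print("end",lid(340,258),"tag",lid(398,260,122))
E
```

```text
170 249 268 [-37.8 110.4] [-39.   98.1]
220 248 268 [ -9.1 111. ] [-10.   98.1]
270 247 268 [ 19.7 111.7] [19.2 98.2]
320 249 268 [ 48.5 110.5] [48.5 98.2]
300 [-67.6  78.4] [-55.3  78.4]
340 [-67.5  51.6] [-55.3  51.5]
380 [-67.3  23.1] [-55.4  23. ]
end [ 60.1 105. ] tag [ 93.8 103.9]
```

The two cross-checks agree to about 2.5 mm, so I'll lower the tool and trace the first side.

servo_tool:
  rows:
    - [0,0,0,0,0.01,0.06,0]
    - [0,0,0,0,0.01,0.12,0]
    - [0,0,0,0,0.01,0.18,0]
    - [0,0,0,0,0.01,0.22,0]
    - [0,0,0,0,0.01,0.24,0]
    - [0,0,0,0,0.01,0.24,0]
    - [0,0,0,0,0.01,0.24,0]
    - [0,0,0,0,0.01,0.24,0]

```text
t: 4.08
ee_pos: [605.5, 159.3, 153.8]
orientation: [2.147, 2.293, 0.001]
ft_force: [-0.2, 0.4, 1.0]
width: 0.4
grasp_force: 0.0
```

servo_tool:
  rows:
    - [0,0,0,0,-0.028,0,0]
    - [0,0,0,0,-0.056,0,0]
    - [0,0,0,0,-0.084,0,0]
    - [0,0,0,0,-0.112,0,0]
    - [0,0,0,0,-0.14,0,0]
    - [0,0,0,0,-0.168,0,0]
    - [0,0,0,0,-0.196,0,0]
    - [0,0,0,0,-0.224,0,0]
    - [0,0,0,0,-0.252,0,0]
    - [0,0,0,0,-0.28,0,0]

```text
t: 5.32
ee_pos: [549.1, 155.5, 153.4]
orientation: [2.147, 2.293, -0.0]
ft_force: [-0.6, 0.6, -0.3]
width: 0.6
grasp_force: 0.0
```

servo_tool:
  rows:
    - [0,0,0,0,-0.028,0,0]
    - [0,0,0,0,-0.056,0,0]
    - [0,0,0,0,-0.084,0,0]
    - [0,0,0,0,-0.112,0,0]
    - [0,0,0,0,-0.14,0,0]
    - [0,0,0,0,-0.168,0,0]
    - [0,0,0,0,-0.196,0,0]
    - [0,0,0,0,-0.224,0,0]
    - [0,0,0,0,-0.252,0,0]
    - [0,0,0,0,-0.28,0,0]

```text
t: 6.58
ee_pos: [493.2, 151.9, 153.4]
orientation: [2.147, 2.294, 0.0]
ft_force: [-1.1, -0.0, -0.1]
width: 0.6
grasp_force: 0.0
```

servo_tool:
  rows:
    - [0,0,0,0,0,0,0]
    - [0,0,0,0,0,0,0]
    - [0,0,0,0,0,0,0]

```text
t: 6.95
ee_pos: [493.7, 151.9, 153.4]
orientation: [2.147, 2.293, 0.0]
ft_force: [0.5, 0.9, -1.3]
width: 0.4
grasp_force: 0.0
```

```bash
python3 g.py "505.4,-54.5,153"
```

```text
t 6.95 pos [493.7 151.9 153.4] lid -62.2 102.7 43.4 F [ 0.5  0.9 -1.3] w 0.4425340256273644 q [ 0.28  0.39  1.93 -0.    0.82  0.21]
[[-0.066  0.998  0.   ]
 [ 0.998  0.066  0.   ]
 [ 0.     0.    -1.   ]]
505.4,-54.5,153 [-1.034 -0.01   0.002]
```

Now the front, 207 mm along −tool x.

servo_tool:
  rows:
    - [0,0,0,-0.026,0,0,0]
    - [0,0,0,-0.052,0,0,0]
    - [0,0,0,-0.078,0,0,0]
    - [0,0,0,-0.104,0,0,0]
    - [0,0,0,-0.13,0,0,0]
    - [0,0,0,-0.156,0,0,0]
    - [0,0,0,-0.182,0,0,0]
    - [0,0,0,-0.208,0,0,0]
    - [0,0,0,-0.234,0,0,0]
    - [0,0,0,-0.26,0,0,0]

```text
t: 8.2
ee_pos: [497.0, 99.6, 153.4]
orientation: [2.147, 2.294, -0.0]
ft_force: [0.4, 0.1, -0.7]
width: 0.3
grasp_force: 0.0
```

servo_tool:
  rows:
    - [0,0,0,-0.026,0,0,0]
    - [0,0,0,-0.052,0,0,0]
    - [0,0,0,-0.078,0,0,0]
    - [0,0,0,-0.104,0,0,0]
    - [0,0,0,-0.13,0,0,0]
    - [0,0,0,-0.156,0,0,0]
    - [0,0,0,-0.182,0,0,0]
    - [0,0,0,-0.208,0,0,0]
    - [0,0,0,-0.234,0,0,0]
    - [0,0,0,-0.26,0,0,0]

```text
t: 9.45
ee_pos: [500.4, 47.8, 153.4]
orientation: [-2.147, -2.293, 0.0]
ft_force: [-0.6, 0.9, 0.2]
width: 0.7
grasp_force: 0.0
```

servo_tool:
  rows:
    - [0,0,0,-0.026,0,0,0]
    - [0,0,0,-0.052,0,0,0]
    - [0,0,0,-0.078,0,0,0]
    - [0,0,0,-0.104,0,0,0]
    - [0,0,0,-0.13,0,0,0]
    - [0,0,0,-0.156,0,0,0]
    - [0,0,0,-0.182,0,0,0]
    - [0,0,0,-0.208,0,0,0]
    - [0,0,0,-0.234,0,0,0]
    - [0,0,0,-0.26,0,0,0]

```text
t: 10.7
ee_pos: [503.9, -4.1, 153.4]
orientation: [2.147, 2.293, 0.0]
ft_force: [-0.2, 1.0, -0.1]
width: 0.3
grasp_force: 0.0
```

servo_tool:
  rows:
    - [0,0,0,-0.026,0,0,0]
    - [0,0,0,-0.052,0,0,0]
    - [0,0,0,-0.078,0,0,0]
    - [0,0,0,-0.104,0,0,0]
    - [0,0,0,-0.13,0,0,0]
    - [0,0,0,-0.156,0,0,0]
    - [0,0,0,-0.182,0,0,0]
    - [0,0,0,-0.208,0,0,0]
    - [0,0,0,-0.234,0,0,0]
    - [0,0,0,-0.26,0,0,0]

```text
t: 11.95
ee_pos: [507.3, -56.0, 153.4]
orientation: [2.147, 2.294, 0.0]
ft_force: [0.6, 0.4, 0.6]
width: 0.4
grasp_force: 0.0
```

servo_tool:
  rows:
    - [0,0,0,0,0,0,0]
    - [0,0,0,0,0,0,0]
    - [0,0,0,0,0,0,0]

```text
t: 12.32
ee_pos: [507.2, -55.5, 153.4]
orientation: [-2.147, -2.294, 0.0]
ft_force: [-0.7, -0.9, 0.8]
width: 0.7
grasp_force: 0.0
```

```bash
python3 g.py "617.2,-47.1,153"
```

```text
t 12.325 pos [507.2 -55.5 153.4] lid -62.3 -105.2 43.4 F [-0.7 -0.9  0.8] w 0.6653520549019621 q [-0.13  0.39  1.94  0.    0.81 -0.2 ]
[[-0.066  0.998 -0.   ]
 [ 0.998  0.066  0.   ]
 [ 0.    -0.    -1.   ]]
617.2,-47.1,153 [0.006 0.551 0.002]
```

servo_tool:
  rows:
    - [0,0,0,0,0.028,0,0]
    - [0,0,0,0,0.056,0,0]
    - [0,0,0,0,0.084,0,0]
    - [0,0,0,0,0.112,0,0]
    - [0,0,0,0,0.14,0,0]
    - [0,0,0,0,0.168,0,0]
    - [0,0,0,0,0.196,0,0]
    - [0,0,0,0,0.224,0,0]
    - [0,0,0,0,0.252,0,0]
    - [0,0,0,0,0.28,0,0]

```text
t: 13.58
ee_pos: [563.5, -52.0, 153.4]
orientation: [-2.147, -2.294, 0.0]
ft_force: [-0.8, -0.1, 0.3]
width: 0.5
grasp_force: 0.0
```

servo_tool:
  rows:
    - [0,0,0,0,0.028,0,0]
    - [0,0,0,0,0.056,0,0]
    - [0,0,0,0,0.084,0,0]
    - [0,0,0,0,0.112,0,0]
    - [0,0,0,0,0.14,0,0]
    - [0,0,0,0,0.168,0,0]
    - [0,0,0,0,0.196,0,0]
    - [0,0,0,0,0.224,0,0]
    - [0,0,0,0,0.252,0,0]
    - [0,0,0,0,0.28,0,0]

```text
t: 14.82
ee_pos: [619.4, -48.2, 153.4]
orientation: [2.147, 2.294, 0.0]
ft_force: [-0.1, -0.7, -0.3]
width: 0.2
grasp_force: 0.0
```

servo_tool:
  rows:
    - [0,0,0,0,0,0,0]
    - [0,0,0,0,0,0,0]
    - [0,0,0,0,0,0,0]
    - [0,0,0,0,0,0,0]

```text
t: 15.32
ee_pos: [618.9, -48.3, 153.4]
orientation: [-2.147, -2.293, 0.0]
ft_force: [-0.3, -0.8, 0.4]
width: 0.5
grasp_force: 0.0
```

servo_tool:
  rows:
    - [0,0,0,0,0,-0.1,0]
    - [0,0,0,0,0,-0.25,0]
    - [0,0,0,0,0,-0.25,0]
    - [0,0,0,0,0,-0.25,0]

```text
t: 15.82
ee_pos: [618.9, -48.3, 203.6]
orientation: [2.147, 2.293, 0.0]
ft_force: [-0.1, -0.3, -0.2]
width: 0.2
grasp_force: 0.0
```

```bash
python3 g.py "467.7,-356.5,200"
```

```text
t 15.825 pos [618.9 -48.3 203.6] lid 49.6 -105.2 93.6 F [-0.1 -0.3 -0.2] w 0.22624782322965056 q [-0.1   0.46  1.67 -0.    1.01 -0.16]
[[-0.066  0.998  0.   ]
 [ 0.998  0.066 -0.   ]
 [-0.     0.    -1.   ]]
467.7,-356.5,200 [-1.488 -0.856  0.018]
```

servo_tool:
  rows:
    - [0,0,0,-0.2,-0.11,0,0]
    - [0,0,0,-0.4,-0.22,0,0]
    - [0,0,0,-0.6,-0.33,0,0]
    - [0,0,0,-0.8,-0.44,0,0]
    - [0,0,0,-1,-0.55,0,0]
    - [0,0,0,-1,-0.56,0,0]

```text
t: 16.58
ee_pos: [518.7, -257.2, 202.4]
orientation: [-2.15, -2.288, 0.001]
ft_force: [1.3, 0.6, 0.5]
width: 0.4
grasp_force: 0.0
```

servo_tool:
  rows:
    - [0,0,0,-0.15,-0.1,0,0]
    - [0,0,0,-0.3,-0.2,0,0]
    - [0,0,0,-0.488,-0.296,0.02,0]
    - [0,0,0,-0.488,-0.296,0.12,0]
    - [0,0,0,-0.488,-0.296,0.2,0]
    - [0,0,0,-0.488,-0.296,0.3,0]
    - [0,0,0,-0.488,-0.296,0.3,0]
    - [0,0,0,-0.488,-0.296,0.3,0]

```text
t: 17.58
ee_pos: [468.3, -356.0, 143.5]
orientation: [-2.146, -2.294, -0.0]
ft_force: [0.6, 0.7, -0.6]
width: 0.6
grasp_force: 0.0
```

```bash
python3 g.py "467.7,-356.5,100"
python3 - <<'E'
from h import *
im,d,ci=grab("wrist");cv2.imwrite("pics/w2.png",im[:,:,::-1])
im2,d2,c2=grab("scene");cv2.imwrite("pics/s2.png",cv2.resize(im2[90:330,180:500,::-1],None,fx=2,fy=2))
m=cv2.inRange(cv2.cvtColor(im,cv2.COLOR_RGB2HSV),(22,140,80),(34,255,255))
n,l,st,ce=cv2.connectedComponentsWithStats(m)
for i in range(1,n):
    if st[i,4]>200: print(st[i],ce[i],onz(ci,*ce[i],68),np.median(d[l==i]))
E
```

```text
t 17.575 pos [ 468.3 -356.   143.5] lid -120.9 -402.4 33.5 F [ 0.6  0.7 -0.6] w 0.5637992042585637 q [-0.67  0.5   1.78  0.    0.87 -0.74]
[[-0.067  0.998 -0.   ]
 [ 0.998  0.067  0.   ]
 [ 0.    -0.    -1.   ]]
467.7,-356.5,100 [-0.002 -0.003  0.218]
[ 294  232   52   54 2145] [319.74731935 258.75850816] [ 469.29399115 -354.17405164   68.        ] 228.22052
[   8  328   59   49 2174] [ 36.48160074 351.89650414] [ 302.5801242  -424.86297631   68.        ] 246.15773
```

View pics/w2.png

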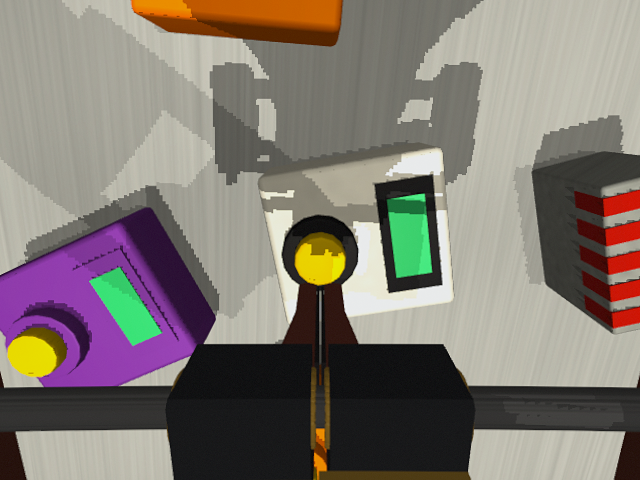

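View pics/s2.png

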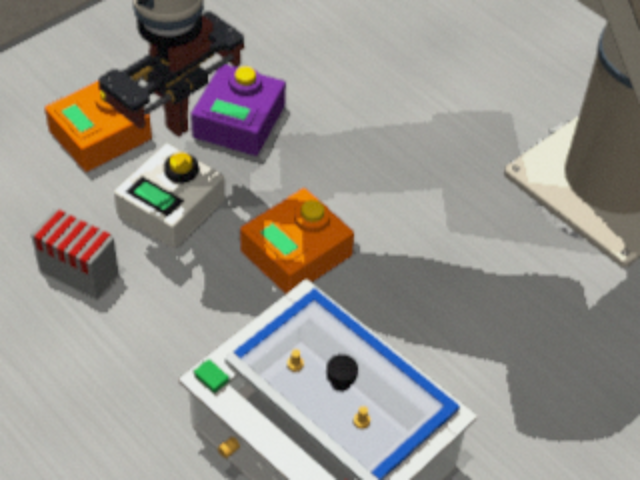

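The wrist view shows the button at (320,259), directly under the fingertips and centred to about 2 mm. The scene view shows the gripper above the white detector and clear of its neighbours. I'll go down in small steps and watch the force.

servo_tool:
  rows:
    - [0,0,0,0.005,0,0.08,0]
    - [0,0,0,0.005,0,0.16,0]
    - [0,0,0,0.005,0,0.24,0]
    - [0,0,0,0.005,0,0.24,0]
    - [0,0,0,0.005,0,0.24,0]

```text
t: 18.3
ee_pos: [467.8, -355.6, 95.2]
orientation: [-2.147, -2.293, 0.0]
ft_force: [-0.6, -0.3, 0.5]
width: 0.6
grasp_force: 0.0
```

servo_tool:
  rows:
    - [0,0,0,0,0,0.01,0]
    - [0,0,0,0,0,0.02,0]
    - [0,0,0,0,0,0.02,0]

```text
t: 18.68
ee_pos: [467.7, -355.5, 91.5]
orientation: [2.147, 2.293, -0.0]
ft_force: [-0.5, -0.7, 0.4]
width: 0.3
grasp_force: 0.0
```

servo_tool:
  rows:
    - [0,0,0,0,0,0.01,0]
    - [0,0,0,0,0,0.015,0]
    - [0,0,0,0,0,0.015,0]

```text
t: 19.05
ee_pos: [467.9, -355.6, 88.5]
orientation: [2.147, 2.293, -0.0]
ft_force: [-0.6, -0.3, 3.2]
width: 0.2
grasp_force: 1.1
```

servo_tool:
  rows:
    - [0,0,0,0,0,0.005,0]
    - [0,0,0,0,0,0.01,0]
    - [0,0,0,0,0,0.01,0]

```text
t: 19.42
ee_pos: [467.9, -355.6, 86.5]
orientation: [2.147, 2.293, 0.0]
ft_force: [-0.4, -1.1, 2.9]
width: 0.8
grasp_force: 1.6
```

servo_tool:
  rows:
    - [0,0,0,0,0,0.005,0]
    - [0,0,0,0,0,0.01,0]
    - [0,0,0,0,0,0.01,0]

```text
t: 19.8
ee_pos: [467.9, -355.6, 85.0]
orientation: [2.147, 2.293, 0.0]
ft_force: [-1.1, 1.0, 8.0]
width: 0.7
grasp_force: 4.4
```

servo_tool:
  rows:
    - [0,0,0,0,0,0.005,0]
    - [0,0,0,0,0,0.005,0]
    - [0,0,0,0,0,0.005,0]

```text
t: 20.18
ee_pos: [467.9, -355.7, 84.8]
orientation: [2.146, 2.293, 0.0]
ft_force: [-3.1, 2.2, 16.2]
width: 0.6
grasp_force: 8.3
```

servo_tool:
  rows:
    - [0,0,0,0,0,-0.05,0]
    - [0,0,0,0,0,-0.2,0]
    - [0,0,0,0,0,-0.4,0]
    - [0,0,0,0,0,-0.6,0]
    - [0,0,0,0,0,-0.6,0]
    - [0,0,0,0,0,-0.6,0]
    - [0,0,0,0,0,-0.6,0]

```text
t: 21.05
ee_pos: [466.9, -354.9, 201.7]
orientation: [-2.145, -2.291, 0.0]
ft_force: [0.6, -0.6, 0.2]
width: 0.7
grasp_force: 0.0
```

```bash
python3 - <<'E'
from h import *
a=np.load("scene0.npz")["im"];im,d,ci=grab("scene")
cv2.imwrite("pics/s3.png",im[:,:,::-1]);o=ctrl.get_obs();print(o["t"],o["ee_pos"],o["ft_force"])
E
```

```text
21.1 [ 467.03562942 -354.95343143  201.81373368] [0.30297567 0.4705176  0.13950275]
```

View pics/s3.png

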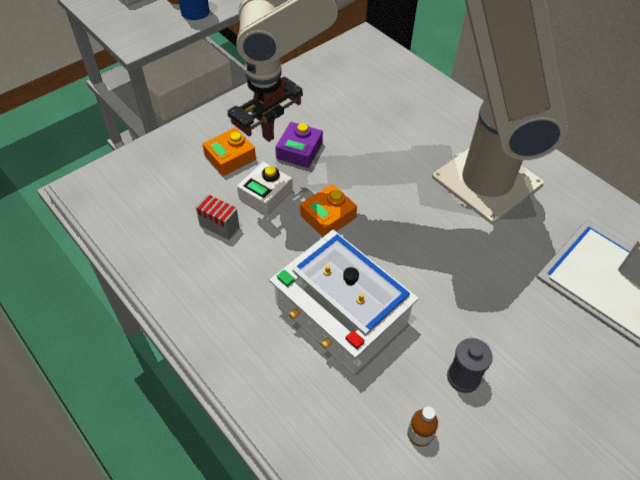

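The final view shows everything in its starting place: lid at (350,285), canister at (469,365), bottle at (424,426) and carton at (217,215). The gripper is clear of the detector, so I'm handing in.

```bash
python3 -c "
from workcell import ctrl
print(ctrl.close_job())"
```

```text
the job is handed in; nothing more can be done
None
```

I traced the seal from the red-tag end round the front to the green-tag end with the tips about 12 mm above it, pressed the yellow button to its stop, drew back and handed the job in at about 21 s; the hand-in returned no verdict.

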